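# Push the empty coin tray off the table into the crate

## Task

Clear the empty red-lined coin tray off the dealer's table: slide it over the far edge so that it drops into the blue crate below, not into the carton or the wooden box beside it. Keep it flat on the table, do not lift it, and leave the other things on the table where they are.

Things in the scene. Friction and masses are not known exactly. Their poses are not given: they have to be found in the camera images.
- empty_tray: the empty coin tray: dark wood, red lining, no coins; a shallow open box, 100 (its x) x 130 (its y) x 22 high, walls 5 thick, floor 5 thick, about 0.22 kg; loose on the smooth table, where it slides under a push of 1 to 3 N; too wide to grip across. Origin under its centre, z up
- crate: blue open plastic crate, fixed, below the far table edge, anywhere along it: 240 (x) x 220 (y) x 140 high, walls and floor 5 thick. Origin under its centre, axes as the world's; underside at z = -220, rim at -80. Its near side is tucked 20 to 60 under the table, so what drops off the edge there lands inside. Close beside it, not for the tray: a brown carton (+y) and a pale wooden box
- table_edge (a point): the middle of the straight far edge of the white table, on its top surface (z = 0); the edge runs along world y, is free over its whole length, and the table top is 30 thick
- coin_tray: leave alone: tray of the same wood and size as the empty one but with a green lining and twelve coins; 100 x 130 x 22, origin under its centre
- coin_stack_left: leave alone: loose stack of brass coins, 38 across, 30 high; origin under its centre
- coin_stack_right: leave alone: loose stack of silvery coins, 38 across, 24 high; origin under its centre
- magnifier: leave alone: hand magnifier lying flat, lens ring 78 across with a black handle, 182 long, 16 high; origin under the lens, handle along its -x
- calculator: leave alone: black pocket calculator, 140 x 80 x 16, origin under its centre
- album: leave alone: closed blue album, 180 (x) x 133 (y) x 32, origin under its centre

How it is judged:
By the outcome, as a careful person would: the job done as asked, in the order asked, and still so for the second after the job is handed in, with the robot touching nothing.
It also fails if it takes over 54 s, if anything falls off the work surface, if the arm or the gripper's body presses on something with over 40 N, if the wrist force passes 120 N, or if a joint passes its speed limit or range.

## Robot

A 6-joint arm with a two-finger parallel gripper is mounted at the origin on the work surface. World frame = base frame: x ahead of the robot, y to its left, z up, the work surface at z = 0. Lengths are in m, angles in rad, forces in N, time in s.
With the tool pointing down it reaches from about 0.3 to 0.875 m from the base axis. Payload 4.2 kg.
Tool frame: the origin (TCP) lies at the very end of the fingers, on their centre line; the grasp point (between the pads) lies ctrl.hold_point_z behind it (ctrl.hold_point_z is the distance from the TCP to the grasp point, in m); z points along the fingers, y is the line along which they close (so a half turn about z gives the same grasp; the last joint's range is limited). The gripper opens to 85 mm and grips with 20 to 120 N. Pads are 22 mm wide; open, the fingers measure 114 mm over their backs; the gripper's body (76 mm by 85 mm) begins 54 mm behind the grasp point. The pads swing forward as they close: fully open they stand 13 mm farther back than shut.
Start: joints at [-1.267, 0.32, 1.565, -0, 1.257, -0.02], TCP at [0.183, -0.545, 0.231] pointing down, gripper open.
Joint ranges: [-3.11, 3.11], [-0.84, 2.01], [0.21, 2.61], [-1.34, 4.49], [0.05, 2.63], [-2.56, 2.56]. Speed limits (rad/s): [2.57, 2.57, 3.14, 3.14, 3.14, 3.14].

## Interface

Orientations are given as a rotation vector (axis times angle).
In Python, from rig import ctrl gives the robot as it stands.
- The arm moves only by the tool move_arm, never from a script. Its argument "moves" is a list of rows, each a list of 3 entries, a list of its own where there are three numbers: the shift along the tool's x, y, z in mm, then the turn, a rotation vector about the tool's x, y, z in rad, then the finger opening in mm, from 0 to 85.4. A call has 1 to 20 rows; each row is the pose to reach, as a shift and turn from the pose commanded when the call began, along the tool's axes at that moment; what a row does not reach only later rows make up. A row lasts 1/8 s, in which the tool goes at most 62.5 mm and 10.7 degrees, less where a joint would pass 70% of its speed; a pose out of reach is approached as far as the arm can. A call with a gripper value outside its range is refused whole. The fingers move at their own pace and stop on an object; "grip_force" is the grip in N (left out, the last holds). Time passes only in rows, so rows that repeat a pose let the fingers close. It gives the time, the measured TCP pose, the force, the opening and the grip force at its end, in the units of the state.
- ctrl.observe(): the state, without advancing time (a new reading comes with each control period).
- ctrl.grab_frame(name): name is "scene" or "side" or "wrist"; returns the picture (420x560x3 uint8, red, green, blue); there is no depth.
- ctrl.calibration(name): a dict with "mtx" (3x3 intrinsics, pixels), "dist_coeffs" ([k1, k2, p1, p2, k3] as OpenCV has them; the pictures are not rectified), "R" (3x3) and "t" (3): a world point X has camera coordinates R X + t; the wrist camera has in their place "T_tool_cam" (4x4, takes a point from camera to tool coordinates, whose origin is the TCP and whose axes are the flange's). Camera axes: x right, y down, z forward; pixel columns grow to the right and rows downward; lengths in m; the calibration is good to about 2 mm. A picture is of the moment at which its call begins: read the wrist's pose just before it. calibration takes no time and is no camera call.
- ctrl.close_job(): hands the job in; it is judged then, once.
The state is a dict: "clock": time; "joint_positions": joint angles; "dq": joint speeds; "tau": joint torques, N m; "eef_pos": TCP position; "orientation": TCP orientation; "wrist_force": force on the tool from outside, world axes, zero at the start; "wrist_torque": the same for the moment, N m; "opening": finger opening in m; "gripper_force": force on a finger pad.
Only numpy, scipy, OpenCV 4.12 (cv2) and the standard library are available. Lean on these libraries where they do the work, as an engineer would, in place of code of your own. Each camera call takes 0.05 s, during which the arm holds its last target. There are 200 camera calls.

## Working session

There is one attempt and no reset: what is moved stays moved. The work goes in short steps, Python scripts to look and compute and a tool call to move; the robot and the scene stay as the last step left them, time stands still between calls to the robot, and variables do not carry over. Pictures are saved under pics/ and viewed, at most 10 in all, crops included, and the job is handed in when it is done.

Besides the shell and the picture viewer there is one more tool, called after "Emit:" as a command line: name --argument value ..., lists and objects as JSON in quotes. move_arm: Moves the arm, as the interface text tells. Its arguments: {"type":"object","properties":{"moves":{"type":"array"},"grip_force":{"type":"number"}},"required":["moves"]}

```bash
mkdir -p pics
cat > h.py <<'E'
import numpy as np, cv2
from rig import ctrl
def ray(name,uv,z):
    c=ctrl.calibration(name);uv=np.array(uv,float).reshape(-1,1,2)
    n=cv2.undistortPoints(uv,np.array(c["mtx"]),np.array(c["dist_coeffs"])).reshape(-1,2)
    if "R" in c: R=np.array(c["R"]);C=-R.T@np.array(c["t"]);D=np.c_[n,np.ones(len(n))]@R
    else:
        s=ctrl.observe();T=np.array(c["T_tool_cam"]);Rt=cv2.Rodrigues(np.array(s["orientation"],float))[0]
        C=Rt@T[:3,3]+np.array(s["eef_pos"]);D=np.c_[n,np.ones(len(n))]@(Rt@T[:3,:3]).T
    return C+D*((z-C[2])/D[:,2])[:,None]
def snap(name,f):
    im=ctrl.grab_frame(name);cv2.imwrite(f,im[:,:,::-1]);return im
E
python3 - <<'E'
from h import *
snap("scene","pics/a.png");snap("side","pics/b.png")
for n in("scene","side"):
    c=ctrl.calibration(n);print(n,-np.array(c["R"]).T@c["t"],np.array(c["R"])[2])
print(ctrl.observe()["orientation"],ctrl.hold_point_z, cv2.Rodrigues(np.array(ctrl.observe()["orientation"]))[0].round(3))
E
```

```text
scene [1.23804234 0.83958766 1.50320733] [-0.33009594 -0.42987422 -0.84038374]
side [0.3518733  0.96214418 1.04814057] [ 0.17284663 -0.6369365  -0.75128951]
[-3.09889489e+00 -5.06189412e-01  3.86069449e-04] 0.0187 [[ 0.948  0.318 -0.001]
 [ 0.318 -0.948  0.002]
 [ 0.    -0.002 -1.   ]]
```

View pics/a.png

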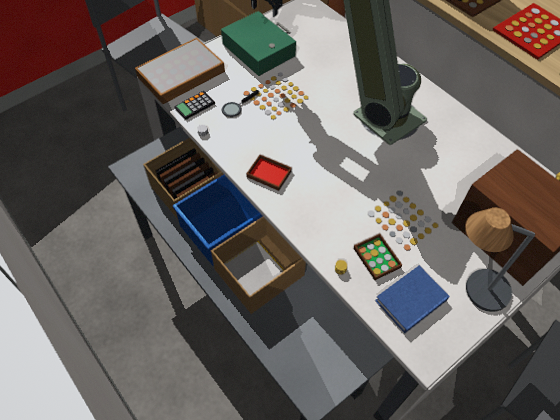

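View pics/b.png

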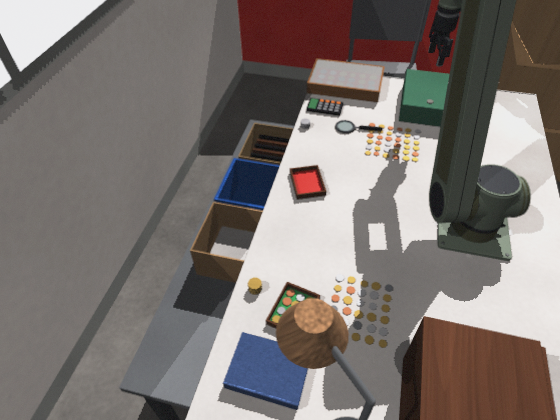

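The scene picture shows the red tray at about (270,172). The crate is at about (217,213), with the carton at (258,262) and the wooden box at (180,172). The green coin tray, stacks and magnifier are well away from the tray. Next I measure the tray, crate and edge.

Run:
```python
from h import *
for n,win in(("scene",(225,140,310,200)),("side",(280,155,335,210))):
    im=cv2.imread("pics/a.png" if n=="scene" else "pics/b.png");hsv=cv2.cvtColor(im,cv2.COLOR_BGR2HSV)
    x0,y0,x1,y1=win
    dark=np.zeros(im.shape[:2],np.uint8)
    red=((hsv[...,1]>150)&((hsv[...,0]<8)|(hsv[...,0]>172))&(hsv[...,2]>120)).astype(np.uint8);
    tray=((hsv[...,2]<90)|(hsv[...,1]>90)).astype(np.uint8)
    for nm,m,z in(("tray",tray,.022),("red",red,.012)):
        w=np.zeros_like(m);w[y0:y1,x0:x1]=m[y0:y1,x0:x1]
        c=max(cv2.findContours(w,0,1)[0],key=cv2.contourArea)
        P=ray(n,c.reshape(-1,2),z)[:,:2].astype(np.float32)
        print(n,nm,cv2.minAreaRect(P))
    blue=cv2.inRange(hsv,(100,120,40),(125,255,255))
    w=np.zeros_like(blue); r=(165,165,270,260) if n=="scene" else (205,150,285,215)
    w[r[1]:r[3],r[0]:r[2]]=blue[r[1]:r[3],r[0]:r[2]]
    c=max(cv2.findContours(w,0,1)[0],key=cv2.contourArea);h=cv2.approxPolyDP(cv2.convexHull(c),2,True).reshape(-1,2)
    print("crate",np.c_[h,ray(n,h,-.08).round(3)].tolist())
    # table edge: leftmost bright pixels by row
    rows=[150,160,310,330,345] if n=="scene" else [150,170,200,230,250]
    for v in rows:
        b=np.where((hsv[v,:,2]>170)&(hsv[v,:,1]<40))[0]; b=b[b>(150 if n=="scene" else 220)]
        print("edge",v,b[:1],ray(n,[[b[0],v]],0)[0].round(3))
im=cv2.imread("pics/a.png")[120:300,130:330];cv2.imwrite("pics/c.png",cv2.resize(im,(800,600) if 0 else (660,594),interpolation=2))
```

```text
scene tray ((0.5419094562530518, -0.06106109917163849), (0.11111573129892349, 0.135165736079216), 23.87455940246582)
scene red ((0.5379974246025085, -0.06326308101415634), (0.07424577325582504, 0.10608824342489243), 23.124149322509766)
crate [[224.0, 175.0, 0.634, -0.216, -0.08], [261.0, 216.0, 0.637, 0.014, -0.08], [211.0, 259.0, 0.875, 0.046, -0.08], [207.0, 259.0, 0.885, 0.038, -0.08], [180.0, 226.0, 0.886, -0.129, -0.08], [173.0, 205.0, 0.857, -0.22, -0.08]]
edge 150 [206] [ 0.65  -0.297  0.   ]
edge 160 [215] [ 0.651 -0.238  0.   ]
edge 310 [355] [0.65 0.5  0.  ]
edge 330 [374] [0.65  0.582 0.   ]
edge 345 [388] [0.65  0.641 0.   ]
side tray ((0.5325114130973816, -0.056904420256614685), (0.101458840072155, 0.14845964312553406), 23.8292179107666)
side red ((0.5355576276779175, -0.06454934179782867), (0.08198172599077225, 0.09776131063699722), 24.279827117919922)
crate [[234.0, 158.0, 0.854, -0.22, -0.08], [278.0, 165.0, 0.677, -0.221, -0.08], [262.0, 209.0, 0.675, 0.01, -0.08], [214.0, 199.0, 0.854, 0.005, -0.08]]
edge 150 [286] [ 0.645 -0.222  0.   ]
edge 170 [278] [ 0.647 -0.112  0.   ]
edge 200 [267] [0.647 0.036 0.   ]
edge 230 [256] [0.646 0.166 0.   ]
edge 250 [221] [0.726 0.265 0.   ]
```

View pics/c.png

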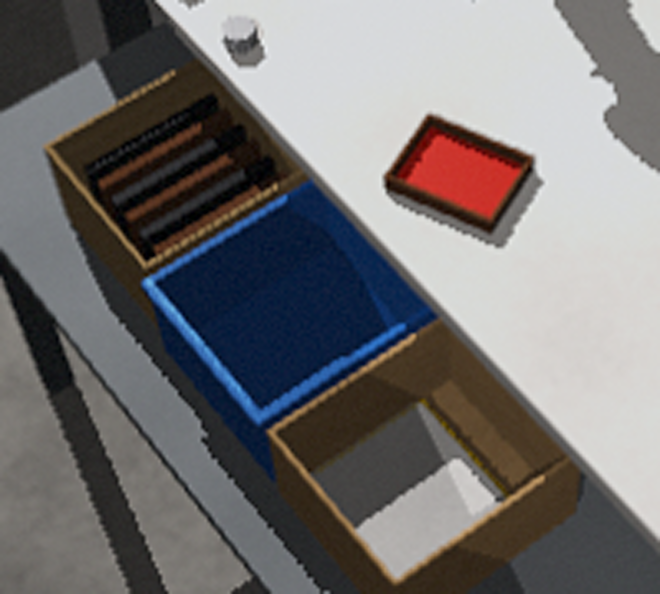

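Measured values:

| Thing | Value |
|---|---|
| Tray centre | (0.537, -0.062), x axis turned +24° |
| Crate | y from -0.22 to 0.005 (mid -0.107), x from about 0.616 to 0.856 |
| Table edge | x ≈ 0.648 |

The sizes agree with those given. If I pushed the tray straight out, it would land over the carton side. So I first push its +y end by about 45 mm towards -y, then push it out from behind while straightening it.

Emit:
move_arm --moves '[[[481,-445,130],[0,0,-1.667],55],[[481,-445,130],[0,0,-1.667],55],[[481,-445,130],[0,0,-1.667],55],[[481,-445,130],[0,0,-1.667],55],[[481,-445,130],[0,0,-1.667],55],[[481,-445,130],[0,0,-1.667],55],[[481,-445,130],[0,0,-1.667],55],[[481,-445,130],[0,0,-1.667],55],[[481,-445,130],[0,0,-1.667],55],[[481,-445,130],[0,0,-1.667],55],[[481,-445,130],[0,0,-1.667],55],[[481,-445,130],[0,0,-1.667],55],[[481,-445,130],[0,0,-1.667],55],[[481,-445,130],[0,0,-1.667],55],[[481,-445,130],[0,0,-1.667],55],[[481,-445,130],[0,0,-1.667],55]]'

```text
clock: 2.1
eef_pos: [0.4972, 0.0291, 0.1015]
orientation: [1.711, 2.634, 0.0]
wrist_force: [0.4, 0.5, -0.6]
opening: 0.0552
gripper_force: 0.0
```

Run:
```python
from h import *
s=ctrl.observe();print(s["clock"],s["eef_pos"],s["opening"],s["wrist_force"],cv2.Rodrigues(np.array(s["orientation"]))[0].round(3))
snap("wrist","pics/d.png")
```

```text
2.1 [0.49724824 0.02913795 0.10154625] 0.055213864624570744 [ 0.36097136  0.51950192 -0.60565658] [[-0.407  0.914  0.   ]
 [ 0.914  0.407 -0.   ]
 [-0.     0.    -1.   ]]
```

View pics/d.png

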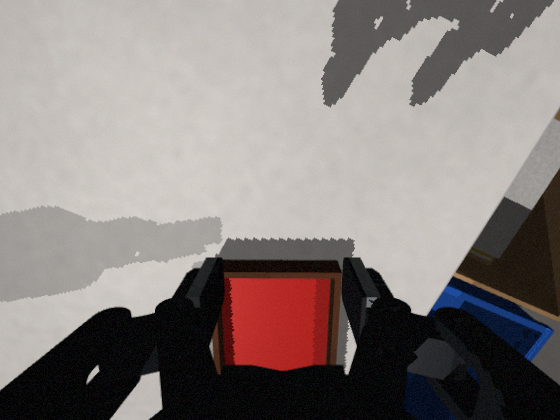

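The wrist picture shows the tray's +y end wall, with its top edge at row about 262 and columns 218 to 342. It is parallel to the finger line. I'll check that end's position.

Run:
```python
from h import *
P=ray("wrist",[[218,262],[342,262]],.022);s=ctrl.observe();R=cv2.Rodrigues(np.array(s["orientation"]))[0]
print(P,((P-s["eef_pos"])@R).round(4))
```

```text
[[ 0.46751842 -0.01984494  0.022     ]
 [ 0.55102406  0.01744567  0.022     ]] [[-0.0327 -0.0472  0.0795]
 [-0.0326  0.0442  0.0795]]
```

Emit:
move_arm --moves '[[[0,0,50],[0,0,0],55],[[0,0,80],[0,0,0],55],[[0,0,90],[0,0,0],55],[[0,0,96],[0,0,0],55],[[0,0,96],[0,0,0],55],[[-10,0,96],[0,0,0],55],[[-20,0,96],[0,0,0],55],[[-27,0,96],[0,0,0],55],[[-34,0,96],[0,0,0],55],[[-41,0,96],[0,0,0],55],[[-48,0,96],[0,0,0],55],[[-54,0,96],[0,0,0],55],[[-60,0,96],[0,0,0],55],[[-65,0,96],[0,0,0],55],[[-69,0,96],[0,0,0],55],[[-69,0,96],[0,0,0],55],[[-60,0,96],[0,0,0],55],[[-45,0,96],[0,0,0],55],[[-45,0,20],[0,0,0],55],[[-45,0,0],[0,0,0],55]]'

```text
clock: 4.65
eef_pos: [0.5161, -0.0102, 0.1035]
orientation: [1.707, 2.635, 0.002]
wrist_force: [-0.4, 0.3, 0.4]
opening: 0.0553
gripper_force: 0.0
```

Run:
```python
from h import *
im=snap("scene","pics/e.png");snap("side","pics/f.png")
for n,f in(("scene","pics/e.png"),("side","pics/f.png")):
    hsv=cv2.cvtColor(cv2.imread(f),cv2.COLOR_BGR2HSV)
    m=((hsv[...,1]>150)&((hsv[...,0]<8)|(hsv[...,0]>172))&(hsv[...,2]>120)).astype(np.uint8);w=m*0
    x0,y0,x1,y1=(205,130,310,200) if n=="scene" else (265,145,335,220)
    w[y0:y1,x0:x1]=m[y0:y1,x0:x1];c=max(cv2.findContours(w,0,1)[0],key=cv2.contourArea)
    print(n,cv2.minAreaRect(ray(n,c.reshape(-1,2),.012)[:,:2].astype(np.float32)))
```

```text
scene ((0.5535856485366821, -0.0989786833524704), (0.07492980360984802, 0.10586724430322647), 23.734460830688477)
side ((0.5517383217811584, -0.10025214403867722), (0.0821194052696228, 0.0969834178686142), 24.282135009765625)
```

View pics/f.png

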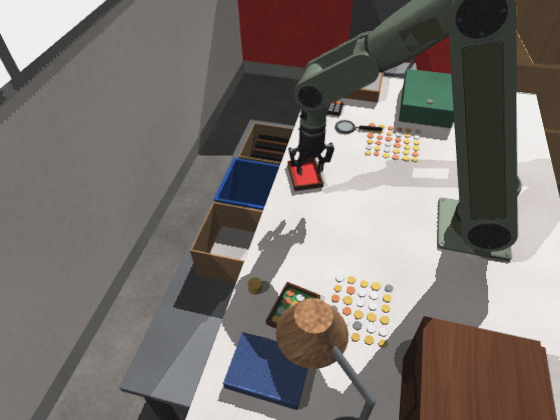

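The tray slid flat to about (0.552, -0.100), yaw still 24°, and nothing else moved. Next I go behind its near long wall.

Emit:
move_arm --moves '[[[-97,-84,0],[0,0,1.571],68],[[-97,-84,0],[0,0,1.571],68],[[-97,-84,0],[0,0,1.571],68],[[-97,-84,0],[0,0,1.571],68],[[-97,-84,0],[0,0,1.571],68],[[-97,-84,0],[0,0,1.571],68],[[-97,-84,0],[0,0,1.571],68],[[-97,-84,0],[0,0,1.571],68],[[-97,-84,0],[0,0,1.571],68],[[-97,-84,0],[0,0,1.571],68],[[-97,-84,0],[0,0,1.571],68],[[-97,-84,0],[0,0,1.571],68],[[-97,-84,0],[0,0,1.571],68],[[-97,-84,0],[0,0,1.571],68]]'

```text
clock: 6.5
eef_pos: [0.4786, -0.1342, 0.1013]
orientation: [3.072, 0.655, 0.0]
wrist_force: [0.3, -0.4, 0.1]
opening: 0.0683
gripper_force: 0.0
```

Run:
```python
from h import *
s=ctrl.observe();print(s["joint_positions"],cv2.Rodrigues(np.array(s["orientation"]))[0].round(3))
snap("wrist","pics/g.png")
```

```text
[-2.96414291e-01  3.23903730e-01  1.92654986e+00 -1.10932687e-04
  8.91023053e-01  8.54561170e-01] [[ 0.913  0.408  0.   ]
 [ 0.408 -0.913 -0.   ]
 [ 0.     0.    -1.   ]]
```

View pics/g.png

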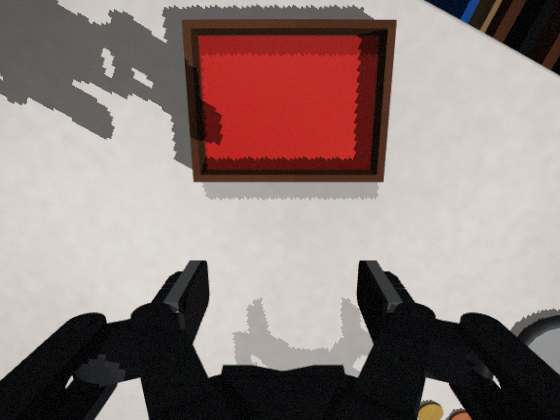

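The picture shows the whole tray, its near wall at row 181 and columns 194 to 383, square to the fingers. The magnifier's rim is at about (512,345). I'll check the clearances.

Run:
```python
from h import *
s=ctrl.observe();R=cv2.Rodrigues(np.array(s["orientation"]))[0]
for p,z in([[194,181],[383,181],[396,20],[183,20]],.022),([[510,335]],.016):
    P=ray("wrist",p,z);print(P.round(3).tolist(),((P-s["eef_pos"])@R).round(4).tolist())
```

```text
[[0.479, -0.067, 0.022], [0.532, -0.185, 0.022], [0.623, -0.145, 0.022], [0.57, -0.027, 0.022]] [[0.028, -0.0611, 0.0793], [0.0281, 0.0685, 0.0793], [0.1273, 0.0683, 0.0793], [0.1272, -0.0607, 0.0793]]
[[0.462, -0.347, 0.016]] [[-0.102, 0.1877, 0.0853]]
```

The tray measures 99 x 129 mm, centre (0.551, -0.106), with a 17 mm gap to the fingers. I descend and push while turning it straight, stopping short of the tipping point to check.

Emit:
move_arm --moves '[[[0,0,50],[0,0,0],68],[[0,0,80],[0,0,0],68],[[0,0,92],[0,0,0],68],[[0,0,97],[0,0,0],68],[[0,0,97],[0,0,0],68],[[10,0,97],[0,0,0],68],[[17,0,97],[0,0,0],68],[[23,0,97],[0,0,0.04],68],[[29,0,97],[0,0,0.08],68],[[35,1,97],[0,0,0.12],68],[[41,1,97],[0,0,0.16],68],[[47,1,97],[0,0,0.2],68],[[53,1,97],[0,0,0.24],68],[[59,2,97],[0,0,0.28],68],[[65,2,97],[0,0,0.32],68],[[71,2,97],[0,0,0.36],68],[[77,2,97],[0,0,0.4],68],[[80,3,97],[0,0,0.42],68],[[80,3,97],[0,0,0.42],68]]'

```text
clock: 8.93
eef_pos: [0.5535, -0.1042, 0.0045]
orientation: [3.141, 0.001, 0.002]
wrist_force: [-0.1, -0.2, 0.4]
opening: 0.0681
gripper_force: 0.0
```

```bash
python3 - <<'E'
from h import *
s=ctrl.observe();print(cv2.Rodrigues(np.array(s["orientation"]))[0].round(3)[0])
snap("scene","pics/i.png");snap("side","pics/j.png")
for n,f in(("scene","pics/i.png"),("side","pics/j.png")):
    hsv=cv2.cvtColor(cv2.imread(f),cv2.COLOR_BGR2HSV)
    m=((hsv[...,1]>150)&((hsv[...,0]<8)|(hsv[...,0]>172))&(hsv[...,2]>120)).astype(np.uint8);w=m*0
    x0,y0,x1,y1=(205,130,310,220) if n=="scene" else (255,145,335,220)
    w[y0:y1,x0:x1]=m[y0:y1,x0:x1];c=max(cv2.findContours(w,0,1)[0],key=cv2.contourArea)
    print(n,cv2.minAreaRect(ray(n,c.reshape(-1,2),.012)[:,:2].astype(np.float32)))
E
python3 -c "
import cv2;a=cv2.imread('pics/i.png')[120:300,130:330];cv2.imwrite('pics/k.png',cv2.resize(a,(660,594),interpolation=2))"
```

```text
[1.    0.    0.001]
scene ((0.6178394556045532, -0.09915287792682648), (0.10089369863271713, 0.0836201012134552), 89.601806640625)
side ((0.6173797249794006, -0.10186468064785004), (0.07999435067176819, 0.09521812945604324), 0.24279823899269104)
```

View pics/k.png

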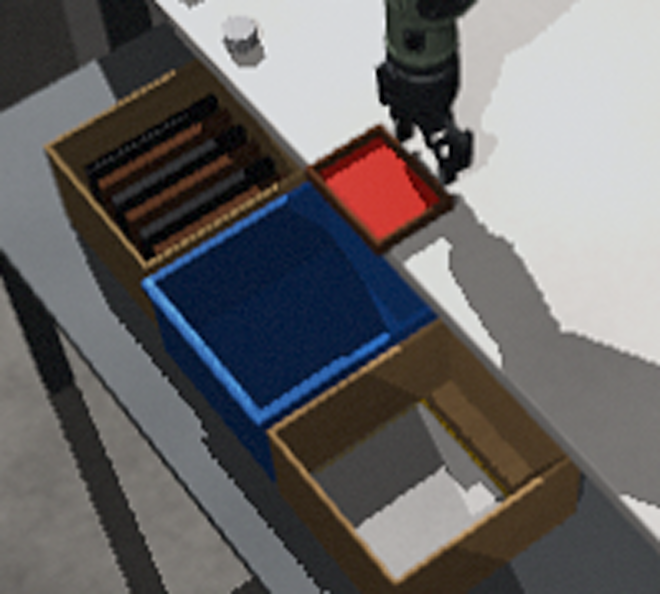

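The tray is now straight, flat and overhanging the edge, with its centre at about (0.618, -0.103). Its y extent is -0.168 to -0.038, well within the crate's width. Final push straight out, then I retreat upwards.

Emit:
move_arm --moves '[[[6,0,0],[0,0,0],68],[[18,0,0],[0,0,0],68],[[40,0,0],[0,0,0],68],[[70,0,0],[0,0,0],68],[[100,0,0],[0,0,0],68],[[115,0,0],[0,0,0],68],[[115,0,0],[0,0,0],68],[[105,0,-20],[0,0,0],68],[[80,0,-60],[0,0,0],68],[[40,0,-110],[0,0,0],68],[[0,0,-150],[0,0,0],68],[[0,0,-150],[0,0,0],68],[[0,0,-150],[0,0,0],68],[[0,0,-150],[0,0,0],68]]'

```text
clock: 10.78
eef_pos: [0.5527, -0.1042, 0.1533]
orientation: [-3.141, 0.0, 0.003]
wrist_force: [-0.0, -1.2, -0.7]
opening: 0.0682
gripper_force: 0.0
```

```bash
python3 - <<'E'
from h import *
snap("scene","pics/l.png")
E
python3 -c "
import cv2;a=cv2.imread('pics/l.png')[60:300,110:380];cv2.imwrite('pics/m.png',cv2.resize(a,(675,600),interpolation=2))"
```

```text
(no output)
```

View pics/m.png

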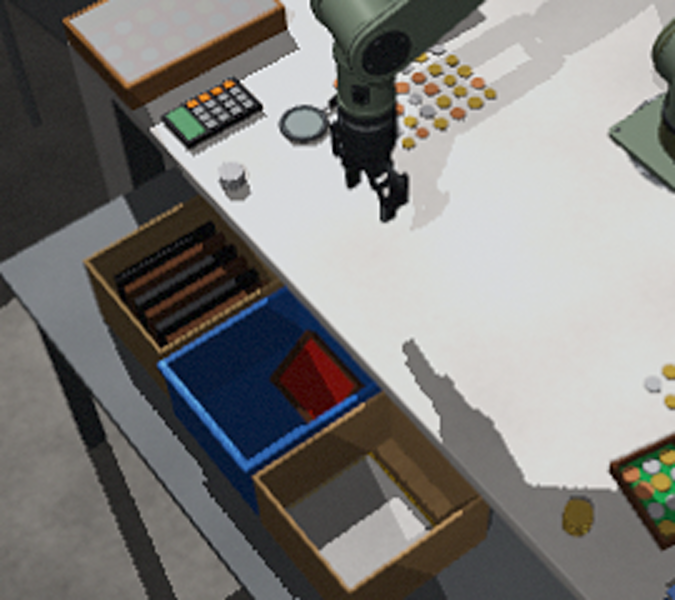

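The tray lies inside the blue crate, at about (317,375) in the crop. The arm is clear, and the calculator, stack and magnifier are where they were.

```bash
python3 -c "
from rig import ctrl
print(ctrl.close_job())"
```

```text
the job is handed in; nothing more can be done
None
```

The empty red-lined tray was slid flat over the far edge and is lying in the blue crate, nothing else on the table was touched, and the job was handed in at about 11 s.

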